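# Switch on the bench circuits in start-up order

### The job

Switch on the bench circuits in their start-up order: with a light fingertip press push down the yellow key (supply), then the blue key (pump), then the green key (stirrer), each well down so that it stays low in its switch box. Leave the red key (heater) up, press nothing hard, and do not lift or shift the boxes or the vials, timer and beaker standing round them.

Things in the scene. Friction and masses are not known exactly. Their poses are not given: they have to be found in the camera images.
- yellow_box: loose grey push-switch box with black base and the yellow key, 70 x 70 mm, 40 mm high without the key, 0.6 kg, standing on the bench; origin at the centre of its underside, z up, x and y square to its sides
- yellow_top (a point): centre of the flat top of the yellow cap, 62 mm above the bench while the key is up; the cap is an upright round cylinder 34 mm in diameter in the middle of its box. It is sprung on its key (2 N/mm, up to 8 mm): it gives about 1.5 mm while the key is pushed along, gives further once the key is at its stop, and springs back when let go
- yellow_key (a joint): how far the yellow key is pushed down, in m: 0 = up, its cap 22 mm proud of the box; 0.012 = end stop, cap still 10 mm proud. Starts within 0.0015 of 0. Moves straight down against about 3 N of friction and stays where it is left. The switch is on from 0.007; pushing the cap 12 to 14 mm down does it well.
- blue_box: loose grey push-switch box with black base and the blue key, 70 x 70 mm, 40 mm high without the key, 0.6 kg, standing on the bench; origin at the centre of its underside, z up, x and y square to its sides
- blue_top (a point): centre of the flat top of the blue cap, 62 mm above the bench while the key is up; the cap is an upright round cylinder 34 mm in diameter in the middle of its box. It is sprung on its key (2 N/mm, up to 8 mm): it gives about 1.5 mm while the key is pushed along, gives further once the key is at its stop, and springs back when let go
- blue_key (a joint): how far the blue key is pushed down, in m: 0 = up, its cap 22 mm proud of the box; 0.012 = end stop, cap still 10 mm proud. Starts within 0.0015 of 0. Moves straight down against about 3 N of friction and stays where it is left. The switch is on from 0.007; pushing the cap 12 to 14 mm down does it well.
- green_box: loose grey push-switch box with black base and the green key, 70 x 70 mm, 40 mm high without the key, 0.6 kg, standing on the bench; origin at the centre of its underside, z up, x and y square to its sides
- green_top (a point): centre of the flat top of the green cap, 62 mm above the bench while the key is up; the cap is an upright round cylinder 34 mm in diameter in the middle of its box. It is sprung on its key (2 N/mm, up to 8 mm): it gives about 1.5 mm while the key is pushed along, gives further once the key is at its stop, and springs back when let go
- green_key (a joint): how far the green key is pushed down, in m: 0 = up, its cap 22 mm proud of the box; 0.012 = end stop, cap still 10 mm proud. Starts within 0.0015 of 0. Moves straight down against about 3 N of friction and stays where it is left. The switch is on from 0.007; pushing the cap 12 to 14 mm down does it well.
- red_box: loose grey push-switch box with black base and the red key, 70 x 70 mm, 40 mm high without the key, 0.6 kg, standing on the bench; origin at the centre of its underside, z up, x and y square to its sides
- red_top (a point): centre of the flat top of the red cap, 62 mm above the bench while the key is up; the cap is an upright round cylinder 34 mm in diameter in the middle of its box. It is sprung on its key (2 N/mm, up to 8 mm): it gives about 1.5 mm while the key is pushed along, gives further once the key is at its stop, and springs back when let go
- red_key (a joint): how far the red key is pushed down, in m: 0 = up, its cap 22 mm proud of the box; 0.012 = end stop, cap still 10 mm proud. Starts within 0.0015 of 0. Moves straight down against about 3 N of friction and stays where it is left. Leave this one up.
- vial_a: loose upright vial with white screw cap, 25 mm across, 56 mm tall; bystander, leave alone; origin at the centre of its underside
- vial_b: second vial, the same as vial_a; bystander, leave alone; origin at the centre of its underside
- bench_timer: loose pale digital timer lying flat, 72 x 66 mm, 21 mm high; the small coloured buttons printed on it are not the switches; bystander, leave alone; origin at the centre of its underside
- beaker: loose open beaker, 69 mm across, 83 mm tall; bystander, leave alone; origin at the centre of its underside

How it is judged:
By the outcome, as a careful person would: the job done as asked, in the order asked, and still so for the second after the job is handed in, with the robot touching nothing.
It also fails if it takes over 48 s, if anything falls off the work surface, if the arm or the gripper's body presses on something with over 40 N, if the wrist force passes 120 N, or if a joint passes its speed limit or range.

### The arm

A 6-joint arm with a two-finger parallel gripper is mounted at the origin on a cart in front of the work surface, level with it; the furniture and walls round the work are solid. World frame = base frame: x ahead of the robot, y to its left, z up, the work surface at z = 0. Lengths are in m, angles in rad, forces in N, time in s.
With the tool pointing down it reaches from about 0.25 to 0.775 m from the base axis. Payload 4 kg.
Tool frame: the origin (TCP) lies at the very end of the fingers, on their centre line; the grasp point (between the pads) lies 19 mm behind it; z points along the fingers, y is the line along which they close (so a half turn about z gives the same grasp; the last joint's range is limited). The gripper opens to 85 mm and grips with 20 to 120 N. Pads are 22 mm wide; open, the fingers measure 114 mm over their backs; the gripper's body (76 mm by 85 mm) begins 54 mm behind the grasp point. The pads swing forward as they close: fully open they stand 13 mm farther back than shut.
Start: joints at [1.059, 0.087, 1.371, -0, 1.684, -0.103], TCP at [0.219, 0.505, 0.231] pointing down, gripper open.
Joint ranges: [-3.1, 3.1], [-0.76, 2.03], [0.27, 2.55], [-1.08, 4.22], [0.17, 2.65], [-2.57, 2.57]. Speed limits (rad/s): [2.79, 2.79, 3.14, 3.14, 3.14, 3.14].

### API

Orientations are given as a unit quaternion [w, x, y, z].
In Python, from rig import get_obs, grab_frame, calibration, r gives the robot as it stands. The module is installed in compiled form; this text tells all that it offers.
- The arm moves only by the tool play_rows, never from a script. Its argument "targets" is a list of rows, each a list of 6 numbers: the shift along the tool's x, y, z in cm, then the turn, a rotation vector about the tool's x, y, z in rad. In form: [[x, y, z, rx, ry, rz], ...]. A call has 1 to 10 rows; each row is the pose to reach, as a shift and turn from the pose commanded when the call began, along the tool's axes at that moment; what a row does not reach only later rows make up. A row lasts 1/10 s, in which the tool goes at most 50 mm and 8.59 degrees, less where a joint would pass 70% of its speed; a pose out of reach is approached as far as the arm can. A call with a gripper value outside its range is refused whole. "claw" is the finger opening in cm, from 0 to 8.54, set as the call begins (left out, the last holds). The fingers move at their own pace and stop on an object; "squeeze" is the grip in N (left out, the last holds). Time passes only in rows, so rows that repeat a pose let the fingers close. It gives the time, the measured TCP pose, the force, the opening and the grip force at its end, in the units of the state.
- get_obs(): the state, without advancing time (a new reading comes with each control period).
- grab_frame(name): name is "scene" or "top" or "wrist"; returns (picture, depth): 480x640x3 uint8, red, green, blue; 480x640 float32, m along the optical axis (not along the pixel's ray), 0 where there is no reading.
- calibration(name): a dict with "K" (3x3 intrinsics, pixels), "R" (3x3) and "t" (3): a world point X has camera coordinates R X + t. Camera axes: x right, y down, z forward; pixel columns grow to the right and rows downward; lengths in m; the calibration is good to about 2 mm. A picture is of the moment at which its call begins: read the wrist's pose just before it. calibration takes no time and is no camera call; for the wrist camera it gives the pose at the moment of the call.
- r.finish_job(): hands the job in; it is judged then, once.
The state is a dict: "time_s": time; "q": joint angles; "joint_vel": joint speeds; "effort": joint torques, N m; "tool_pos": TCP position; "ee_rot": TCP orientation; "wrist_force": force on the tool from outside, world axes, zero at the start; "wrist_torque": the same for the moment, N m; "finger_gap": finger opening in m; "gripper_force": force on a finger pad.
Only numpy, scipy, OpenCV 4.12 (cv2) and the standard library are available. Lean on these libraries where they do the work, as an engineer would, in place of code of your own. Each camera call takes 0.05 s, during which the arm holds its last target. There are 200 camera calls.

## Working session

There is one attempt and no reset: what is moved stays moved. The work goes in short steps, Python scripts to look and compute and a tool call to move; the robot and the scene stay as the last step left them, time stands still between calls to the robot, and variables do not carry over. Pictures are saved under pics/ and viewed, at most 10 in all, crops included, and the job is handed in when it is done.

Besides the shell and the picture viewer there is one more tool, called after ">>>" as name([rows], argument=value, ...), one row to a line, values as JSON. play_rows: Moves the arm, as the interface text tells. Its arguments: {"type":"object","properties":{"targets":{"type":"array","items":{"type":"array","items":{"type":"number"}}},"claw":{"type":"number"},"squeeze":{"type":"number"}},"required":["targets"]}

```bash
mkdir -p pics; cat > h.py <<'E'
import numpy as np, cv2
from rig import get_obs, grab_frame, calibration, r
def look(n,f):
    c=calibration(n); im,d=grab_frame(n)
    cv2.imwrite('pics/'+f,im[:,:,::-1]); np.savez('pics/'+f+'.npz',im=im,d=d,**{k:np.array(c[k]) for k in 'KRt'})
    return im,d,c
def world(d,c):
    v,u=np.mgrid[:480,:640]; K=np.array(c['K'])
    P=np.stack([(u-K[0,2])/K[0,0]*d,(v-K[1,2])/K[1,1]*d,d],-1)
    return (P-np.array(c['t']))@np.array(c['R'])
E
python3 - <<'E'
from h import *
o=get_obs(); print(o)
im,d,c=look('top','top1.png'); W=world(d,c)
hsv=cv2.cvtColor(im,cv2.COLOR_RGB2HSV)
for n,a,b in [('yellow',20,35),('green',40,85),('blue',95,130),('red',0,8),('red2',172,180)]:
    m=((hsv[...,0]>=a)&(hsv[...,0]<=b)&(hsv[...,1]>110)&(hsv[...,2]>60)&(d>0)).astype(np.uint8)
    k,l,s,ce=cv2.connectedComponentsWithStats(m)
    for i in range(1,k):
        if s[i,4]>60:
            p=W[(l==i)]; t=p[p[:,2]>np.percentile(p[:,2],90)-.006]
            print(n,s[i],ce[i].round(),((t.min(0)+t.max(0))/2).round(4),np.median(t,0).round(4),np.ptp(t,axis=0).round(3))
E
```

```text
{'time_s': 0.0, 'q': array([ 1.05887725e+00,  8.79972849e-02,  1.37228655e+00,  1.60272275e-05,
        1.68362443e+00, -1.03119578e-01]), 'joint_vel': array([-1.13236913e-03, -7.74800602e-05, -9.44895640e-04,  1.34779005e-04,
       -6.38899451e-04, -3.40347832e-04]), 'effort': array([-9.06137211e-05, -3.51851821e+01, -3.13280189e+01, -1.08539452e-04,
        1.06935806e-02, -1.01573747e-05]), 'tool_pos': array([0.21838667, 0.50422656, 0.23009966]), 'ee_rot': array([-3.58051352e-04,  2.02978433e-01,  9.79182524e-01, -1.10107609e-03]), 'wrist_force': array([ 0.64120493,  0.10786755, -0.41116542]), 'wrist_torque': array([0.05409549, 0.0345352 , 0.04702795]), 'gripper_force': 0.0, 'finger_gap': 0.08557601238631991}
yellow [381 202  15  15 170] [388. 209.] [ 0.6426 -0.1564  0.0626] [ 0.6424 -0.156   0.0616] [0.032 0.031 0.009]
green [283 192  13  14 146] [289. 198.] [0.6577 0.0593 0.0617] [0.6586 0.0593 0.0619] [0.03  0.026 0.007]
blue [621 152  19  27 142] [630. 164.] [ 0.7801 -0.7378  0.0099] [ 0.7854 -0.7349  0.0086] [0.063 0.043 0.009]
blue [320 273  14  14 160] [326. 279.] [ 0.4848 -0.0273  0.0623] [ 0.4853 -0.0266  0.0618] [0.028 0.028 0.009]
red [218 269  16  15 183] [225. 276.] [0.4855 0.1873 0.0624] [0.4852 0.187  0.061 ] [0.03 0.03 0.01]
```

View pics/top1.png

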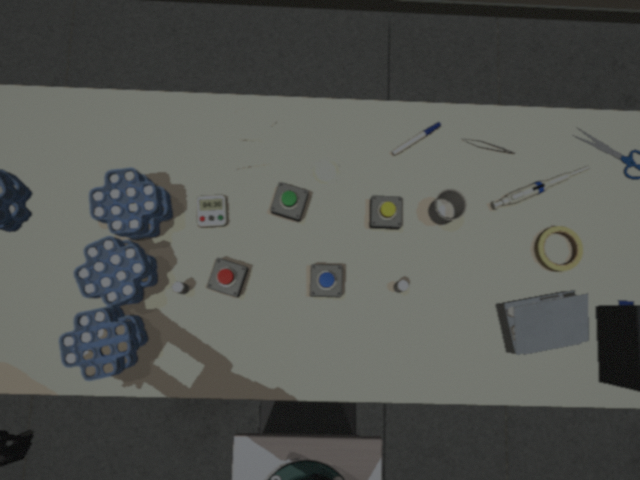

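The top view shows yellow at pixel (388,209), green (289,198), blue (326,279) and red (225,276). The beaker is beside yellow at (445,207), the timer at (212,211), and the vials at (181,287) and (402,285). I don't see the arm here, so I'll check the scene camera.

```bash
python3 - <<'E'
from h import *
im,d,c=look('scene','sc1.png')
z=np.load('pics/top1.png.npz'); W=world(z['d'],z)
m=(W[...,2]>.1)&(z['d']>0); print(m.sum(), W[m].min(0),W[m].max(0))
from scipy.spatial.transform import Rotation as R
q=get_obs()['ee_rot']; print(R.from_quat(np.r_[q[1:],q[0]]).as_matrix().round(3))
E
```

```text
13955 [ 0.0991792  -0.64557932  0.10000513] [0.69878288 0.65249919 0.3509512 ]
[[-0.918  0.398 -0.001]
 [ 0.398  0.918 -0.002]
 [ 0.    -0.002 -1.   ]]
```

View pics/sc1.png

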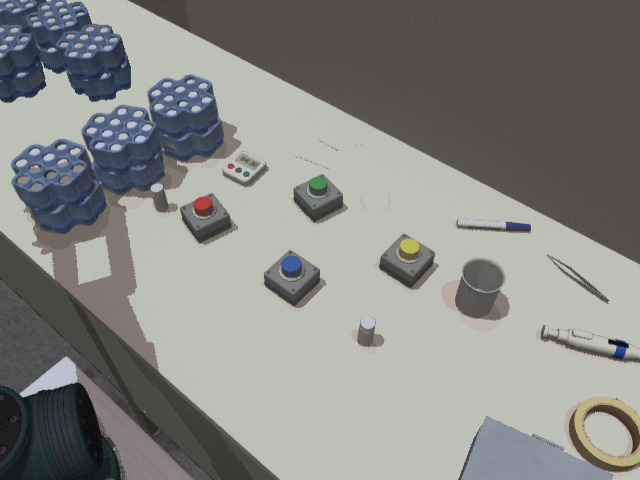

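Only the base of the arm is drawn, but the layout is clear: each key stands free, and the racks are on the left near the start pose. I'll close the gripper and move away from the racks first.

>>> play_rows([
  [-4,-5,0,0,0,0],
  [-8,-10,0,0,0,0],
  [-12,-15,0,0,0,0],
  [-16,-20,0,0,0,0],
  [-19.6,-24.8,0,0,0,0],
  [-19.6,-24.8,0,0,0,0],
  [-19.6,-24.8,0,0,0,0],
  [-19.6,-24.8,0,0,0,0],
], claw=0, squeeze=20)

```text
time_s: 0.9
tool_pos: [0.3002, 0.1973, 0.2311]
ee_rot: [0.0, 0.205, 0.979, -0.0]
wrist_force: [-0.1, 0.2, 0.0]
finger_gap: 0.0001
gripper_force: 0.0
```

>>> play_rows([
  [-4.5,-1.9,0,0,0,0],
  [-9,-3.8,0,0,0,0],
  [-13.5,-5.6,0,0,0,0],
  [-18,-7.4,0,0,0,0],
  [-22.5,-9.3,0,0,0,0],
  [-27,-11.1,1,0,0,0],
  [-31.5,-13,2,0,0,0],
  [-36,-14.9,3,0,0,0],
  [-40.5,-16.8,4,0,0,0],
  [-45.5,-18.8,5,0,0,0],
])

```text
time_s: 1.9
tool_pos: [0.6411, -0.1505, 0.1804]
ee_rot: [-0.001, 0.202, 0.979, 0.001]
wrist_force: [0.6, 0.4, -0.1]
finger_gap: 0.0003
gripper_force: 0.0
```

>>> play_rows([
  [0,0,0,0,0,0],
  [0,0,0,0,0,0],
  [0,0,0,0,0,0],
])

```text
time_s: 2.2
tool_pos: [0.6395, -0.1491, 0.1823]
ee_rot: [-0.0, 0.202, 0.979, 0.0]
wrist_force: [0.1, -0.1, -0.1]
finger_gap: -0.0003
gripper_force: 0.0
```

```bash
cat > m.py <<'E'
from h import *
import sys
from scipy.spatial.transform import Rotation as R
o=get_obs(); im,d,c=look('wrist',sys.argv[1]); W=world(d,c)
hsv=cv2.cvtColor(im,cv2.COLOR_RGB2HSV); q=o['ee_rot']; M=R.from_quat(np.r_[q[1:],q[0]]).as_matrix()
print(o['tool_pos'].round(4),o['wrist_force'].round(2))
for n,a,b in [('yellow',20,35),('green',40,85),('blue',95,130),('red',0,8)]:
    m=((hsv[...,0]>=a)&(hsv[...,0]<=b)&(hsv[...,1]>110)&(hsv[...,2]>60)&(d>0)).astype(np.uint8)
    k,l,s,ce=cv2.connectedComponentsWithStats(m)
    for i in range(1,k):
        if s[i,4]>300:
            p=W[l==i]; t=p[p[:,2]>np.percentile(p[:,2],80)-.003]
            p0=(t.min(0)+t.max(0))/2; p0[2]=np.median(t[:,2])
            print(n,s[i],p0.round(4),t.mean(0).round(4),np.ptp(t,axis=0).round(3),'tool cm',((p0-o['tool_pos'])@M*100).round(2))
E
python3 m.py w1.png
```

```text
[ 0.6395 -0.1491  0.1823] [ 0.05 -0.14 -0.11]
yellow [ 289  219   46   49 1767] [ 0.6446 -0.1567  0.0617] [ 0.6442 -0.1563  0.0617] [0.033 0.033 0.005] tool cm [-0.77 -0.51 12.06]
green [ 595  119   45   50 1845] [0.661  0.0595 0.0615] [0.6608 0.0592 0.0615] [0.032 0.031 0.005] tool cm [ 6.28 20.   12.09]
```

View pics/w1.png

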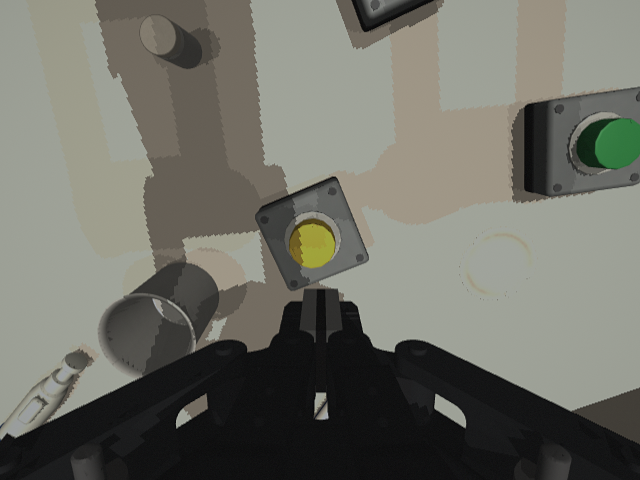

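The wrist view shows the yellow cap at (312,245), just ahead of the fingertips. The beaker at (155,310) is clear. I'll align and descend to just above the cap.

>>> play_rows([
  [-0.8,-0.5,3,0,0,0],
  [-0.8,-0.5,6,0,0,0],
  [-0.8,-0.5,9,0,0,0],
  [-0.8,-0.5,10.5,0,0,0],
  [-0.8,-0.5,11,0,0,0],
  [-0.8,-0.5,11,0,0,0],
  [-0.8,-0.5,11,0,0,0],
  [-0.8,-0.5,11,0,0,0],
])

```text
time_s: 3.05
tool_pos: [0.646, -0.1589, 0.0746]
ee_rot: [0.002, 0.203, 0.979, -0.0]
wrist_force: [1.1, -0.3, 0.2]
finger_gap: 0.0002
gripper_force: 0.0
```

>>> play_rows([
  [0,0,0,0,0,0],
  [0,0,0,0,0,0],
])

```text
time_s: 3.25
tool_pos: [0.6451, -0.1588, 0.073]
ee_rot: [0.001, 0.203, 0.979, -0.0]
wrist_force: [0.1, 0.5, -0.1]
finger_gap: -0.0003
gripper_force: 0.0
```

>>> play_rows([
  [0,-0.2,0.6,0,0,0],
  [0,-0.2,1.0,0,0,0],
  [0,-0.2,1.3,0,0,0],
  [0,-0.2,1.6,0,0,0],
  [0,-0.2,1.8,0,0,0],
  [0,-0.2,2.0,0,0,0],
  [0,-0.2,2.2,0,0,0],
  [0,-0.2,2.3,0,0,0],
  [0,-0.2,2.3,0,0,0],
  [0,-0.2,2.3,0,0,0],
])

```text
time_s: 4.25
tool_pos: [0.644, -0.1604, 0.0492]
ee_rot: [0.0, 0.203, 0.979, 0.0]
wrist_force: [-2.0, -1.4, 1.6]
finger_gap: -0.0002
gripper_force: 1.0
```

>>> play_rows([
  [0,0,0.1,0,0,0],
  [0,0,0.1,0,0,0],
  [0,0,0.1,0,0,0],
])

```text
time_s: 4.55
tool_pos: [0.6441, -0.1604, 0.0485]
ee_rot: [0.0, 0.203, 0.979, 0.0]
wrist_force: [-2.2, -0.9, 2.8]
finger_gap: -0.0002
gripper_force: 1.7
```

>>> play_rows([
  [0,0,-1,0,0,0],
  [0,0,-3,0,0,0],
  [0,0,-7,0,0,0],
  [0,0,-11,0,0,0],
  [0,0,-13,0,0,0],
  [0,0,-13,0,0,0],
  [0,0,-13,0,0,0],
])

```text
time_s: 5.25
tool_pos: [0.6439, -0.1601, 0.1779]
ee_rot: [0.0, 0.203, 0.979, 0.0]
wrist_force: [-0.1, 0.3, -0.4]
finger_gap: -0.0002
gripper_force: 0.0
```

```bash
python3 m.py w2.png
```

```text
[ 0.6439 -0.1601  0.1779] [-0.11  0.29 -0.36]
yellow [ 301  208   45   45 1586] [ 0.6444 -0.1565  0.0501] [ 0.6439 -0.1564  0.0501] [0.033 0.033 0.005] tool cm [ 0.1   0.34 12.78]
green [ 614  104   26   52 1067] [0.6604 0.0532 0.0615] [0.659  0.0529 0.0615] [0.032 0.02  0.004] tool cm [ 6.96 20.22 11.65]
```

Yellow is down 12 mm (cap top 50.1 mm) and the box hasn't moved. Next is blue.

>>> play_rows([
  [4,1.2,0,0,0,0],
  [8,2.4,0,0,0,0],
  [12,3.6,0,0,0,0],
  [16,4.8,0,0,0,0],
  [19.7,6,0,0,0,0],
  [19.7,6,0,0,0,0],
  [19.7,6,0,0,0,0],
  [19.7,6,0,0,0,0],
])

```text
time_s: 6.1
tool_pos: [0.4872, -0.0275, 0.1771]
ee_rot: [-0.001, 0.203, 0.979, -0.0]
wrist_force: [-0.7, -0.1, 0.8]
finger_gap: 0.0003
gripper_force: 0.0
```

```bash
python3 m.py w3.png
```

```text
[ 0.4872 -0.0275  0.1771] [-0.7  -0.14  0.8 ]
blue [ 296  213   47   47 1699] [ 0.4869 -0.0269  0.0618] [ 0.4865 -0.0268  0.0618] [0.033 0.033 0.005] tool cm [ 0.04  0.04 11.53]
red [ 600   80   40   55 1784] [0.487  0.1847 0.0613] [0.4861 0.1844 0.0613] [0.033 0.026 0.005] tool cm [ 8.45 19.46 11.58]
```

>>> play_rows([
  [0,0,3,0,0,0],
  [0,0,6,0,0,0],
  [0,0,9,0,0,0],
  [0,0,10.2,0,0,0],
  [0,0,10.8,0,0,0],
  [0,0,11.2,0,0,0],
  [0,0,11.5,0,0,0],
  [0,0,11.7,0,0,0],
  [0,0,11.9,0,0,0],
  [0,0,12.1,0,0,0],
])

```text
time_s: 7.15
tool_pos: [0.488, -0.0272, 0.0584]
ee_rot: [0.001, 0.203, 0.979, 0.0]
wrist_force: [0.5, -0.5, 2.3]
finger_gap: 0.0001
gripper_force: 1.3
```

>>> play_rows([
  [0,0,0.2,0,0,0],
  [0,0,0.4,0,0,0],
  [0,0,0.6,0,0,0],
  [0,0,0.8,0,0,0],
  [0,0,0.8,0,0,0],
  [0,0,0.8,0,0,0],
])

```text
time_s: 7.75
tool_pos: [0.487, -0.027, 0.0491]
ee_rot: [-0.0, 0.203, 0.979, 0.0]
wrist_force: [0.9, 0.3, 2.6]
finger_gap: -0.0003
gripper_force: 1.1
```

>>> play_rows([
  [0,0,-1,0,0,0],
  [0,0,-3,0,0,0],
  [0,0,-7,0,0,0],
  [0,0,-11,0,0,0],
  [0,0,-13,0,0,0],
  [0,0,-13,0,0,0],
  [0,0,-13,0,0,0],
])

```text
time_s: 8.45
tool_pos: [0.4864, -0.0269, 0.1788]
ee_rot: [-0.001, 0.203, 0.979, 0.0]
wrist_force: [-0.2, -0.1, -0.5]
finger_gap: -0.0
gripper_force: 0.0
```

```bash
python3 m.py w4.png
```

```text
[ 0.4864 -0.0269  0.1788] [-0.22 -0.08 -0.51]
blue [ 297  210   45   45 1548] [ 0.4865 -0.0268  0.0502] [ 0.486  -0.0266  0.0502] [0.033 0.033 0.004] tool cm [-0.02  0.02 12.86]
red [ 599   81   41   55 1909] [0.4869 0.185  0.0613] [0.486  0.1852 0.0613] [0.033 0.029 0.005] tool cm [ 8.36 19.47 11.76]
```

Blue is down 11.6 mm. Now green.

>>> play_rows([
  [-2.6,3,0,0,0,0],
  [-5.2,6,0,0,0,0],
  [-7.8,9,0,0,0,0],
  [-10.4,12,0,0,0,0],
  [-12.6,14.8,0,0,0,0],
  [-12.6,14.8,0,0,0,0],
  [-12.6,14.8,0,0,0,0],
  [-12.6,14.8,0,0,0,0],
])

```text
time_s: 9.3
tool_pos: [0.6602, 0.0582, 0.1778]
ee_rot: [-0.002, 0.203, 0.979, -0.0]
wrist_force: [-0.2, 0.8, -0.4]
finger_gap: 0.0003
gripper_force: 0.0
```

```bash
python3 m.py w5.png
```

```text
[0.6602 0.0582 0.1778] [-0.19  0.82 -0.41]
yellow [  37  300   48   42 1484] [ 0.6449 -0.1564  0.0503] [ 0.6444 -0.1554  0.0503] [0.033 0.034 0.004] tool cm [ -7.17 -20.28  12.75]
green [ 299  214   47   46 1663] [0.6612 0.0601 0.0618] [0.6608 0.0604 0.0618] [0.032 0.033 0.004] tool cm [-0.05  0.23 11.6 ]
blue [  65   17   51   56 2166] [ 0.4872 -0.0272  0.0501] [ 0.4871 -0.0268  0.0501] [0.033 0.033 0.005] tool cm [ 12.44 -14.7   12.82]
```

>>> play_rows([
  [0,0.1,3,0,0,0],
  [0,0.1,6,0,0,0],
  [0,0.1,9,0,0,0],
  [0,0.1,10.2,0,0,0],
  [0,0.1,10.8,0,0,0],
  [0,0.1,11.2,0,0,0],
  [0,0.1,11.5,0,0,0],
  [0,0.1,11.7,0,0,0],
  [0,0.1,11.9,0,0,0],
  [0,0.1,12.1,0,0,0],
])

```text
time_s: 10.35
tool_pos: [0.6627, 0.0596, 0.0594]
ee_rot: [0.001, 0.203, 0.979, 0.0]
wrist_force: [-0.3, -0.4, 3.1]
finger_gap: -0.0
gripper_force: 1.3
```

>>> play_rows([
  [0,0,0.2,0,0,0],
  [0,0,0.4,0,0,0],
  [0,0,0.6,0,0,0],
  [0,0,0.8,0,0,0],
  [0,0,0.8,0,0,0],
  [0,0,0.8,0,0,0],
])

```text
time_s: 10.95
tool_pos: [0.662, 0.0596, 0.0502]
ee_rot: [0.0, 0.203, 0.979, 0.0]
wrist_force: [1.9, -1.1, 1.5]
finger_gap: 0.0002
gripper_force: 1.1
```

>>> play_rows([
  [0,0,-1,0,0,0],
  [0,0,-3,0,0,0],
  [0,0,-7,0,0,0],
  [0,0,-11,0,0,0],
  [0,0,-13,0,0,0],
  [0,0,-13,0,0,0],
  [0,0,-13,0,0,0],
])

```text
time_s: 11.65
tool_pos: [0.6613, 0.0596, 0.1797]
ee_rot: [-0.001, 0.203, 0.979, -0.0]
wrist_force: [0.4, 0.3, 0.4]
finger_gap: -0.0
gripper_force: 0.0
```

```bash
python3 m.py w6.png; python3 -c "
from h import *
look('scene','sc2.png')"
```

```text
[0.6613 0.0596 0.1797] [0.41 0.31 0.44]
yellow [  36  298   48   41 1444] [ 0.6445 -0.1557  0.0503] [ 0.6442 -0.1552  0.0503] [0.032 0.034 0.004] tool cm [ -7.03 -20.42  12.94]
green [ 297  209   45   44 1509] [0.6605 0.0602 0.0511] [0.6603 0.0604 0.0511] [0.032 0.033 0.005] tool cm [ 0.09  0.03 12.86]
blue [  64   16   51   55 2145] [ 0.4871 -0.027   0.0502] [ 0.487  -0.0266  0.0502] [0.032 0.032 0.005] tool cm [ 12.53 -14.86  12.98]
```

View pics/sc2.png

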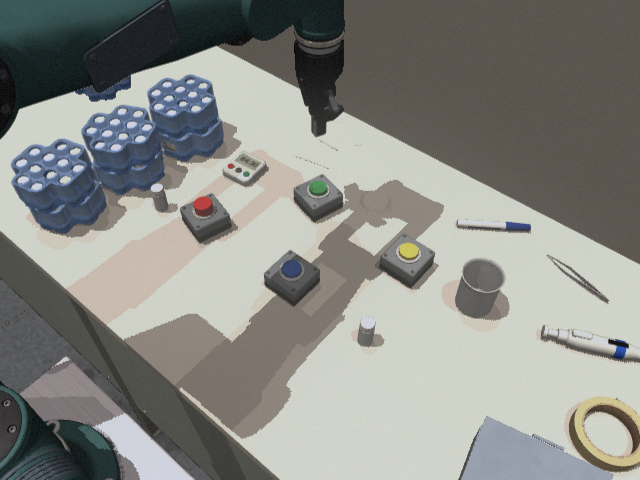

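The scene view shows yellow (409,250), blue (291,270) and green (318,188) all low. Red (204,205) is still up, and nothing around them has moved. Green is down 10.7 mm, well past the 7 mm switch-on point.

```bash
python3 -c "
from rig import r
print(r.finish_job())"
```

```text
the job is handed in; nothing more can be done
None
```

I pressed yellow, blue and green in that order, and they stayed about 12, 12 and 11 mm down; red is still up, nothing else appears to have moved, and I handed the job in at about 12 s (no verdict was shown).

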